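# Gauge the height of a guitar bridge

## Robot

A 6-joint arm with a two-finger parallel gripper is mounted at the origin on a cart in front of the work surface, level with it; the furniture and walls round the work are solid. World frame = base frame: x ahead of the robot, y to its left, z up, the work surface at z = 0. Lengths are in m, angles in rad, forces in N, time in s.
With the tool pointing down it reaches from about 0.375 to 0.75 m from the base axis. Payload 9 kg.
Tool frame: the origin (TCP) lies at the very end of the fingers, on their centre line; the grasp point (between the pads) lies 19 mm behind it; z points along the fingers, y is the line along which they close (so a half turn about z gives the same grasp; the last joint's range is limited). The gripper opens to 85 mm and grips with 20 to 120 N. Pads are 22 mm wide; open, the fingers measure 114 mm over their backs; the gripper's body (76 mm by 85 mm) begins 54 mm behind the grasp point. The pads swing forward as they close: fully open they stand 13 mm farther back than shut.
Start: joints at [0.987, 0.104, 0.097, 1.564, 0, 1.353], TCP at [0.215, 0.56, 0.231] pointing down, gripper open.
Joint ranges: [-2.99, 2.99], [-0.84, 1.86], [-1.1, 1.16], [-1.84, 2.11], [-1.51, 1.56], [-3.14, 3.14]. Speed limits (rad/s): [2.22, 2.22, 2.57, 3.14, 3.14, 3.14].

## Interface

Orientations are given as [roll, pitch, yaw] about the fixed x, y, z axes, in that order (R = Rz(yaw) Ry(pitch) Rx(roll)).
In Python, from workcell import readout, optics, job gives the robot as it stands.
- The arm moves only by the tool apply_moves, never from a script. Its argument "moves" is a list of rows, each an object of numbers: "wx", "wy", "wz": the turn, a rotation vector about the tool's x, y, z in degrees; "tx", "ty", "tz": the shift along the tool's x, y, z in cm; "hand": the finger opening in cm, from 0 to 8.54. A call has 1 to 8 rows; each row shifts and turns the commanded pose from where the row before left it, along the tool's axes as they then stand; what a row does not reach is not made up. A row lasts 1/12 s, in which the tool goes at most 41.7 mm and 7.16 degrees, less where a joint would pass 70% of its speed; a pose out of reach is approached as far as the arm can. A call is refused whole if a number of a shift passes 4.17 or a number of a turn 7.16, either way. A call with a gripper value outside its range is refused whole. The fingers move at their own pace and stop on an object; "squeeze" is the grip in N (left out, the last holds). Time passes only in rows, so rows that do not move let the fingers close. It gives the time, the measured TCP pose, the force, the opening and the grip force at its end, in the units of the state.
- readout.observe(): the state, without advancing time (a new reading comes with each control period).
- optics.camera(name): name is "scene" or "top" or "wrist"; returns (picture, depth): 384x512x3 uint8, blue, green, red; 384x512 float32, m along the optical axis (not along the pixel's ray), 0 where there is no reading.
- optics.camera_info(name): a dict with "fovy" (degrees; the focal length in pixels is half the picture's height over the tangent of half this angle, whatever the lens; pixels are square), "cx", "cy" (the principal point, pixels), "distortion" ([k1, k2, p1, p2, k3] as OpenCV has them; the pictures are not rectified), "xyz" and "orientation" of the camera in the world; the wrist camera has in their place "T_tool_cam" (4x4, takes a point from camera to tool coordinates, whose origin is the TCP and whose axes are the flange's). Camera axes: x right, y down, z forward; pixel columns grow to the right and rows downward; lengths in m; the calibration is good to about 2 mm. A picture is of the moment at which its call begins: read the wrist's pose just before it. camera_info takes no time and is no camera call.
- job.sign_off(): hands the job in; it is judged then, once.
The state is a dict: "t": time; "qpos": joint angles; "dq": joint speeds; "effort": joint torques, N m; "position": TCP position; "tcp_rot": TCP orientation; "ft_force": force on the tool from outside, world axes, zero at the start; "moment": the same for the moment, N m; "width": opening from 0.0 (shut) to 1.0 (fully open); "grasp_force": force on a finger pad.
Only numpy, scipy, OpenCV 4.12 (cv2) and the standard library are available. Lean on these libraries where they do the work, as an engineer would, in place of code of your own. Each camera call takes 0.05 s, during which the arm holds its last target. There are 200 camera calls.

## Task

Lay the guitar bridge that has the raised middle flat, right way up, in the middle of the stone gauging plate and let go of it. Then pick up the arch-shaped height gauge and lower it gently astride the bridge, so that its sprung foot rests on the raised middle and both legs stand flat on the plate, and leave it standing there showing the height of the middle. Leave the other things where they are.

Things in the scene. Friction and masses are not known exactly. Their poses are not given: they have to be found in the camera images.
- bridge: Guitar bridge, brown wood, 140 x 32 mm in plan, long along its own x. Flat raised middle (52 mm long, all 32 mm wide, short sloping shoulders beyond) 24 mm high; end wings 10 mm high. Six small dark dots on the middle. Origin: centre of the underside, z up. Starts right way up on the desk at the right, near a plain flat blank of the same wood and plan; which is nearer the robot varies.
- flat_blank: A plain flat strip of the same wood, 140 x 32 x 10 mm, long along its own x, no raised middle. Not to be moved. Origin: centre of the underside.
- plate: The stone gauging plate, a fixed pale slab on four rubber pads, 150 mm along its own x, 200 mm along its own y, top 24 mm above the desk. Origin: centre of its underside, on the desk.
- plate_top (a point): The centre of the plate's flat top; x and y axes as plate.
- gauge: Loose height gauge, 0.4 kg: aluminium arch 84 mm wide along its own y; two legs with flat soles 50 mm long (own x), 16 mm wide, centred 34 mm either side; clear gap 52 mm. Crossbar 82 mm (y) x 26 mm (x), from 48 to 62 mm above the soles, carries the grip. Same when turned half round. Origin: midway between the soles at sole level, z up. Starts upright on the desk.
- gauge_grip (a point): Middle of the gauge's black square grip (30 x 30 mm, from 62 to 112 mm above the soles), 87 mm straight above the gauge's origin. The steel measuring stem stands 2 mm out of the top of the grip and rises out of it as much as the foot is pushed up.
- gauge_foot (a joint): Slide of the gauge's sprung round foot (steel, 16 mm across, on the gauge's centre line), in m: 0 when level with the soles, grows as the foot is pushed up, at most 0.040. With both soles on the surface on which a part lies, it reads the part's height. Spring force 0.6 N at 0, 1.2 N at 0.024.
- capo: A black guitar capo, 52 x 78 x 14 mm, lying on the desk beyond the work; to be left alone. Origin: centre of the underside.
- tuning_fork: A steel tuning fork, 135 mm long, lying on the desk beyond the work; to be left alone. Origin: centre of the underside.
- usb_charger: A white charger block, 61 x 46 x 28 mm, on the desk beyond the plate; to be left alone. Origin: centre of the underside.
Not all that is in view belongs to the job. Of the things that look like the gauge, take the one that is farthest to the robot's right at the start.

How it is judged:
By the outcome, as a careful person would: the job done as asked, in the order asked, and still so for the second after the job is handed in, with the robot touching nothing.
It also fails if it takes over 64 s, if anything falls off the work surface, if the arm or the gripper's body presses on something with over 40 N, if the wrist force passes 120 N, or if a joint passes its speed limit or range.

## Working session

There is one attempt and no reset: what is moved stays moved. The work goes in short steps, Python scripts to look and compute and a tool call to move; the robot and the scene stay as the last step left them, time stands still between calls to the robot, and variables do not carry over. Pictures are saved under pics/ and viewed, at most 10 in all, crops included, and the job is handed in when it is done.

Besides the shell and the picture viewer there is one more tool, called after "Request:" as name(argument=value, ...), one argument or row to a line, values as JSON. apply_moves: Moves the arm, as the interface text tells. Its arguments: {"type":"object","properties":{"moves":{"type":"array","items":{"type":"object","properties":{"wx":{"type":"number"},"wy":{"type":"number"},"wz":{"type":"number"},"tx":{"type":"number"},"ty":{"type":"number"},"tz":{"type":"number"},"hand":{"type":"number"}}}},"squeeze":{"type":"number"}},"required":["moves"]}

```bash
mkdir -p pics; cat > h.py <<'E'
import numpy as np, cv2
from scipy.spatial.transform import Rotation as R
from workcell import readout, optics, job
def cam(name):
    s=readout.observe(); im,d=optics.camera(name); i=optics.camera_info(name)
    f=im.shape[0]/2/np.tan(np.radians(i["fovy"])/2)
    K=np.array([[f,0,i["cx"]],[0,f,i["cy"]],[0,0,1]]); D=np.array(i["distortion"],float)
    if name=="wrist":
        T=np.eye(4);T[:3,:3]=R.from_euler("xyz",s["tcp_rot"]).as_matrix();T[:3,3]=s["position"]
        T=T@np.array(i["T_tool_cam"])
    else:
        T=np.eye(4);T[:3,:3]=R.from_euler("xyz",i["orientation"]).as_matrix();T[:3,3]=i["xyz"]
    return im,d,K,D,T
def ray(uv,K,D,T):
    p=cv2.undistortPoints(np.array(uv,float).reshape(-1,1,2),K,D).reshape(-1,2)
    return np.c_[p,np.ones(len(p))]@T[:3,:3].T
def onplane(uv,z,K,D,T):
    r=ray(uv,K,D,T); return T[:3,3]+r*((z-T[2,3])/r[:,2])[:,None]
def cloud(d,K,D,T):
    h,w=d.shape; v,u=np.mgrid[:h,:w]
    r=ray(np.stack([u,v],-1).reshape(-1,2),K,D,T)
    P=(T[:3,3]+r*d.reshape(-1,1)).reshape(h,w,3); P[d==0]=np.nan
    return P
E
python3 - <<'E'
from h import *
s=readout.observe();print(s)
a=[]
for n in("scene","top"):
    im,d,K,D,T=cam(n);a.append(im);print(n,T.round(3).tolist(),K[0,0])
    np.savez(f"/tmp/{n}.npz",im=im,d=d,K=K,D=D,T=T)
    cv2.imwrite(f"pics/{n}.png",im)
E
```

```text
{'t': 0.0, 'qpos': array([ 9.87312609e-01,  1.04695503e-01,  9.64415976e-02,  1.56387536e+00,
       -1.92967907e-06,  1.35310610e+00]), 'dq': array([ 1.95724577e-03,  6.44487989e-04,  7.54024028e-04, -9.99985575e-05,
        1.08026444e-03, -1.48669713e-03]), 'effort': array([-3.54974090e-04, -5.56933129e+01,  5.03646898e+01,  1.72353600e-02,
       -2.60018451e-04,  7.17955231e-06]), 'position': array([0.21441267, 0.56002503, 0.23050931]), 'tcp_rot': array([-3.14029075e+00, -2.85997838e-04,  2.77579898e+00]), 'ft_force': array([ 0.00359365, -0.26123913,  0.09656388]), 'moment': array([-0.01417313, -0.02577261,  0.0322189 ]), 'grasp_force': 0.0, 'width': 0.9976516377241333}
scene [[0.701, 0.501, -0.508, 1.028], [0.713, -0.482, 0.51, -0.463], [0.011, -0.719, -0.695, 0.722], [0.0, 0.0, 0.0, 1.0]] 367.1275730789506
top [[0.028, -0.982, 0.187, 0.394], [-0.999, -0.033, -0.023, 0.016], [0.028, -0.186, -0.982, 1.044], [0.0, 0.0, 0.0, 1.0]] 413.754327391114
```

View pics/top.png

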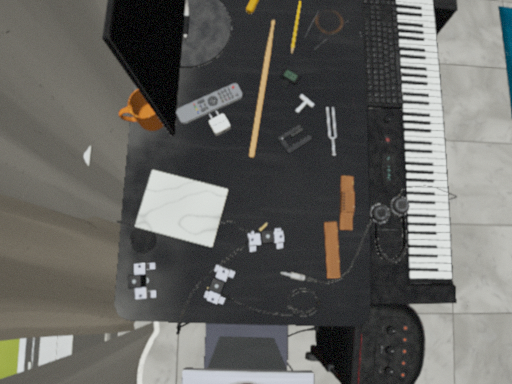

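View pics/scene.png

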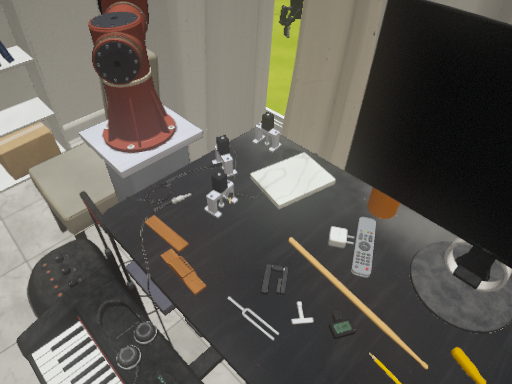

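The top view shows three gauge-like arches at (267,239), (219,285) and (143,281). The brown strips are at (347,203), which seems to have a raised middle, and (332,250), which looks flat. The plate is at (182,208). The rightmost gauge is (267,239). Next I check the choice in one close crop and measure.

```bash
python3 - <<'E'
from h import *
z=np.load("/tmp/top.npz");im,d,K,D,T=[z[k] for k in("im","d","K","D","T")]
P=cloud(d,K,D,T); hsv=cv2.cvtColor(im,cv2.COLOR_BGR2HSV)
def comps(m,lo,name):
    n,l,st,c=cv2.connectedComponentsWithStats(m.astype(np.uint8))
    for i in range(1,n):
        if st[i,4]<lo: continue
        yy,xx=np.where(l==i);p=P[yy,xx];h=np.nanpercentile(p[:,2],[5,50,95])
        (cx,cy),wh,a=cv2.minAreaRect(np.float32(onplane(np.c_[xx,yy],np.median(h),K,D,T)[:,:2]*1000))
        q=cv2.boxPoints(((cx,cy),wh,a)); e=q[1]-q[0];f=q[2]-q[1]; L=e if np.hypot(*e)>np.hypot(*f) else f
        print(name,c[i].round(),st[i,4],"z",h.round(3),"c",round(cx),round(cy),np.round(wh),"longdir",round(np.degrees(np.arctan2(L[1],L[0]))%180,1))
H,S,V=hsv[...,0],hsv[...,1],hsv[...,2]
roi=np.zeros_like(H,bool);roi[160:310,115:365]=1
comps(roi&(S>90)&(V>70)&(H<20),200,"wood")
comps(roi&(S<60)&(V>140)&(P[...,2]<.1),60,"white")
a=cv2.resize(im[165:305,200:365],None,fx=3,fy=3,interpolation=2)
z=np.load("/tmp/scene.npz")["im"]; b=cv2.resize(z[105:300,140:300],(345,420),interpolation=2)
cv2.imwrite("pics/crop.png",np.hstack([a[:420,:450],b]))
E
```

```text
wood [346. 202.] 802 z [-0.002  0.012  0.026] c 569 -239 [ 38. 144.] longdir 178.0
wood [332. 250.] 831 z [-0.002  0.009  0.013] c 449 -200 [143.  37.] longdir 3.4
white [181. 208.] 4854 z [0.02  0.024 0.027] c 541 179 [202. 152.] longdir 77.1
white [279. 238.] 171 z [0.001 0.06  0.065] c 469 -62 [48. 21.] longdir 1.2
white [254. 240.] 198 z [0.005 0.06  0.065] c 461 -5 [47. 30.] longdir 9.0
white [139. 269.] 131 z [0.058 0.062 0.065] c 387 262 [26. 26.] longdir 3.9
white [223. 273.] 207 z [0.004 0.061 0.065] c 382 66 [48. 29.] longdir 72.0
white [294. 275.] 99 z [0.003 0.021 0.025] c 383 -101 [58. 13.] longdir 80.2
white [140. 293.] 139 z [-0.001  0.061  0.064] c 331 256 [26. 28.] longdir 100.3
white [214. 297.] 185 z [0.005 0.06  0.065] c 327 85 [48. 23.] longdir 71.6
```

View pics/crop.png

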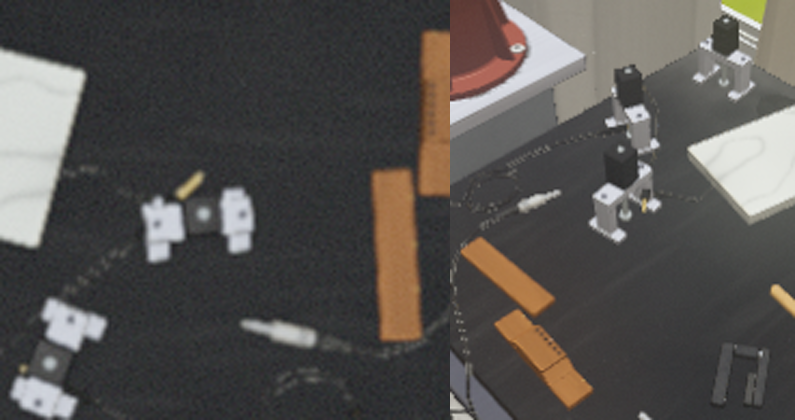

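The crop confirms it. The far strip, top (347,203), has the stepped middle with dots, so it is the bridge. The strip at (332,250) is the flat blank. The rightmost arch, (267,239), has the grip and foot of the gauge. Moving towards the bridge now.

```bash
cat >> h.py <<'E'
def go(x,y,z,yawdeg):
    s=readout.observe(); M=R.from_euler("xyz",s["tcp_rot"])
    t=M.inv().apply(np.array([x,y,z])-s["position"])*100
    w=np.degrees((M.inv()*R.from_euler("xyz",[np.pi,0,np.radians(yawdeg)])).as_rotvec())
    n=max(np.ceil(np.abs(t).max()/4.1),np.ceil(np.abs(w).max()/7.1),1)
    print("total cm",t.round(2),"rot",w.round(2),"t",s["t"].round(2) if hasattr(s["t"],"round") else s["t"], "rows>=",n)
E
python3 - <<'E'
from h import *
z=np.load("/tmp/top.npz");P=cloud(z["d"],z["K"],z["D"],z["T"])
for u in(355,362,370,378,390,410):print(u,P[200,u].round(3),P[260,u].round(3))
print(np.nanmedian(P[250:265,300:318].reshape(-1,3),0))
go(.545,-.235,.231,159)
E
```

```text
355 [ 0.577 -0.263  0.002] [ 0.424 -0.262 -0.001]
362 [ 0.578 -0.283 -0.002] [ 0.424 -0.28   0.   ]
370 [ 0.605 -0.349 -0.149] [ 0.429 -0.346 -0.152]
378 [ 0.606 -0.373 -0.149] [ 0.429 -0.37  -0.152]
390 [ 0.607 -0.41  -0.15 ] [ 0.429 -0.397 -0.126]
410 [ 0.616 -0.488 -0.188] [ 0.433 -0.486 -0.2  ]
[ 0.42834636 -0.14350395 -0.00118239]
total cm [-5.931e+01 -6.242e+01  2.000e-02] rot [-0.07 -0.02  0.04] t 0.1 rows>= 16.0
```

Request:
apply_moves(
  moves=[
    {"tx":-1.2,"ty":-1.3},
    {"tx":-2.7,"ty":-2.84},
    {"tx":-2.7,"ty":-2.84},
    {"tx":-2.7,"ty":-2.84},
    {"tx":-2.7,"ty":-2.84},
    {"tx":-2.7,"ty":-2.84},
    {"tx":-2.7,"ty":-2.84},
    {"tx":-2.7,"ty":-2.84},
  ],
)

```text
schema error: expected keys wx, wy, wz, tx, ty, tz, hand
```

Request:
apply_moves(
  moves=[
    {"tx":-2.7,"ty":-2.84},
    {"tx":-2.7,"ty":-2.84},
    {"tx":-2.7,"ty":-2.84},
    {"tx":-2.7,"ty":-2.84},
    {"tx":-2.7,"ty":-2.84},
    {"tx":-2.7,"ty":-2.84},
    {"tx":-2.7,"ty":-2.84},
    {"tx":-2.7,"ty":-2.84},
  ],
)

```text
schema error: expected keys wx, wy, wz, tx, ty, tz, hand
```

Request:
apply_moves(
  moves=[
    {"tx":-2.7,"ty":-2.84},
    {"tx":-2.7,"ty":-2.84},
    {"tx":-2.7,"ty":-2.84},
    {"tx":-2.7,"ty":-2.84},
    {"tx":-2.7,"ty":-2.84},
    {"tx":-2.7,"ty":-2.84},
    {"tx":-1.2,"ty":-1.3},
  ],
)

```text
schema error: expected keys wx, wy, wz, tx, ty, tz, hand
```

Request:
apply_moves(
  moves=[
    {"wz":-6.3,"hand":6},
    {"wz":-6.3},
    {"wz":-6.4},
    {},
    {},
  ],
)

```text
schema error: expected keys wx, wy, wz, tx, ty, tz, hand
```

```bash
python3 - <<'E'
from h import *
im,d,K,D,T=cam("wrist"); P=cloud(d,K,D,T)
hsv=cv2.cvtColor(im,cv2.COLOR_BGR2HSV);m=((hsv[...,1]>90)&(hsv[...,2]>60)&(hsv[...,0]<20))
n,l,st,c=cv2.connectedComponentsWithStats(m.astype(np.uint8))
for i in range(1,n):
    if st[i,4]<800: continue
    k=l==i; p=P[k]; print(c[i],st[i],np.nanpercentile(p[:,2],[5,50,95]).round(4))
    hi=k&(P[...,2]>.019); lo=k&(P[...,2]>.005)
    for q in(hi,lo):
        if q.sum()>200: print(cv2.minAreaRect(np.float32(P[q][:,:2]*1000)), np.nanmedian(P[q][:,2]))
cv2.imwrite("pics/w1.png",im)
s=readout.observe();print(s["position"],s["tcp_rot"],s["t"])
E
```

```text
[0.21447616 0.56008324 0.23071167] [-3.14061072e+00 -1.66192029e-04  2.77580942e+00] 0.15
```

View pics/w1.png

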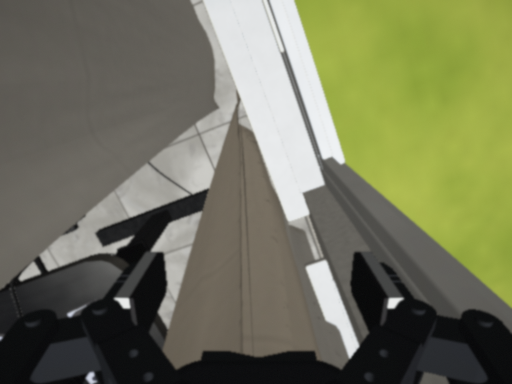

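All the calls were refused because every row needs all seven keys, so the arm never moved. The wrist view shows only the floor and curtain, with the fingers at the bottom left and right.

Request:
apply_moves(
  moves=[
    {"wx":0,"wy":0,"wz":0,"tx":-1.2,"ty":-1.3,"tz":0,"hand":8.5},
    {"wx":0,"wy":0,"wz":0,"tx":-2.7,"ty":-2.84,"tz":0,"hand":8.5},
    {"wx":0,"wy":0,"wz":0,"tx":-2.7,"ty":-2.84,"tz":0,"hand":8.5},
    {"wx":0,"wy":0,"wz":0,"tx":-2.7,"ty":-2.84,"tz":0,"hand":8.5},
    {"wx":0,"wy":0,"wz":0,"tx":-2.7,"ty":-2.84,"tz":0,"hand":8.5},
    {"wx":0,"wy":0,"wz":0,"tx":-2.7,"ty":-2.84,"tz":0,"hand":8.5},
    {"wx":0,"wy":0,"wz":0,"tx":-2.7,"ty":-2.84,"tz":0,"hand":8.5},
    {"wx":0,"wy":0,"wz":0,"tx":-2.7,"ty":-2.84,"tz":0,"hand":8.5},
  ],
)

```text
t: 0.82
position: [0.3267, 0.289, 0.2311]
tcp_rot: [3.141, 0.0, 2.776]
ft_force: [1.3, -0.1, 0.9]
width: 0.997
grasp_force: 0.0
```

Tracking well; continuing.

Request:
apply_moves(
  moves=[
    {"wx":0,"wy":0,"wz":0,"tx":-2.7,"ty":-2.84,"tz":0,"hand":8.5},
    {"wx":0,"wy":0,"wz":0,"tx":-2.7,"ty":-2.84,"tz":0,"hand":8.5},
    {"wx":0,"wy":0,"wz":0,"tx":-2.7,"ty":-2.84,"tz":0,"hand":8.5},
    {"wx":0,"wy":0,"wz":0,"tx":-2.7,"ty":-2.84,"tz":0,"hand":8.5},
    {"wx":0,"wy":0,"wz":0,"tx":-2.7,"ty":-2.84,"tz":0,"hand":8.5},
    {"wx":0,"wy":0,"wz":0,"tx":-2.7,"ty":-2.84,"tz":0,"hand":8.5},
    {"wx":0,"wy":0,"wz":0,"tx":-2.7,"ty":-2.84,"tz":0,"hand":8.5},
    {"wx":0,"wy":0,"wz":0,"tx":-2.7,"ty":-2.84,"tz":0,"hand":8.5},
  ],
)

```text
t: 1.48
position: [0.4473, -0.0008, 0.2313]
tcp_rot: [3.141, 0.0, 2.775]
ft_force: [0.6, 0.5, -0.2]
width: 0.993
grasp_force: 0.0
```

Request:
apply_moves(
  moves=[
    {"wx":0,"wy":0,"wz":-3,"tx":-2.7,"ty":-2.84,"tz":0,"hand":6},
    {"wx":0,"wy":0,"wz":0,"tx":-2.7,"ty":-2.84,"tz":0,"hand":6},
    {"wx":0,"wy":0,"wz":0,"tx":-2.7,"ty":-2.84,"tz":0,"hand":6},
    {"wx":0,"wy":0,"wz":0,"tx":-2.7,"ty":-2.84,"tz":0,"hand":6},
    {"wx":0,"wy":0,"wz":-6,"tx":-1.2,"ty":-1.3,"tz":0,"hand":6},
    {"wx":0,"wy":0,"wz":-6,"tx":0,"ty":0,"tz":0,"hand":6},
    {"wx":0,"wy":0,"wz":-4,"tx":0,"ty":0,"tz":0,"hand":6},
    {"wx":0,"wy":0,"wz":0,"tx":0,"ty":0,"tz":0,"hand":6},
  ],
)

```text
t: 2.15
position: [0.5201, -0.1575, 0.2308]
tcp_rot: [3.141, -0.001, 3.11]
ft_force: [0.1, 0.3, 0.1]
width: 0.703
grasp_force: 0.0
```

```bash
cat > look.py <<'E'
from h import *
import sys
im,d,K,D,T=cam("wrist"); P=cloud(d,K,D,T)
hsv=cv2.cvtColor(im,cv2.COLOR_BGR2HSV);m=((hsv[...,1]>90)&(hsv[...,2]>60)&(hsv[...,0]<20))
n,l,st,c=cv2.connectedComponentsWithStats(m.astype(np.uint8))
for i in range(1,n):
    if st[i,4]<800: continue
    k=l==i; p=P[k]; print(c[i].round(),st[i],np.nanpercentile(p[:,2],[5,50,95]).round(4))
    for t in(.018,.005):
        q=k&(P[...,2]>t)
        if q.sum()>200: print(t,cv2.minAreaRect(np.float32(P[q][:,:2]*1000)), np.nanmedian(P[q][:,2]))
cv2.imwrite(sys.argv[1],im)
s=readout.observe();print(s["position"],np.degrees(s["tcp_rot"]),s["t"])
E
python3 look.py pics/w2.png
```

```text
[217.  94.] [ 194   28   45  136 4158] [-0.0012  0.0093  0.0107]
0.005 ((447.9306640625, -200.6423797607422), (140.4819793701172, 32.53816223144531), 3.5436573028564453) 0.00939677555055174
[192. 198.] [ 174  146   36  111 3098] [0.0067 0.0132 0.0243]
0.018 ((547.919677734375, -229.3172607421875), (49.35377883911133, 108.51676177978516), 66.11095428466797) 0.02340458766654313
0.005 ((569.9053955078125, -227.0166473388672), (64.7965087890625, 140.83197021484375), 82.79779815673828) 0.014358619062359773
[ 0.5201101  -0.15712923  0.2309248 ] [ 1.79975602e+02 -3.34026960e-02  1.77947055e+02] 2.2
```

View pics/w2.png

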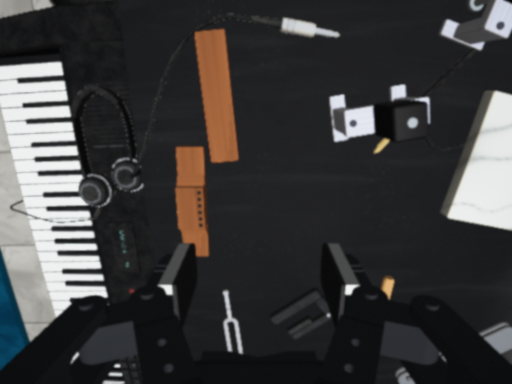

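The wrist view shows the blank at (217,94), the bridge at (192,200), the gauge at (380,118) and the plate at the right. The bridge rectangle picked up outlier points, so I redo it robustly.

```bash
cat > look2.py <<'E'
from h import *
im,d,K,D,T=cam("wrist"); P=cloud(d,K,D,T)
hsv=cv2.cvtColor(im,cv2.COLOR_BGR2HSV);m=((hsv[...,1]>90)&(hsv[...,2]>60)&(hsv[...,0]<20)).astype(np.uint8)
n,l,st,c=cv2.connectedComponentsWithStats(m)
for i in range(1,n):
    if st[i,4]<800: continue
    yy,xx=np.where(l==i); z=P[yy,xx,2]
    ok=(z>.006)&(z<.03)
    Q=ray(np.c_[xx,yy],K,D,T); g=T[:3,3]+Q*((np.where(z>.017,.024,.01)-T[2,3])/Q[:,2])[:,None]
    g=g[ok]; zz=z[ok]
    a=np.linalg.svd(g[:,:2]-np.median(g[:,:2],0),full_matrices=False)[2]; a=a*np.sign(a[:,[0]])
    u=g[:,:2]@a.T; q=np.percentile(u,[1,99],axis=0); mid=q.mean(0)@a
    h=zz>.019
    print("comp",c[i].round(),"ang",np.degrees(np.arctan2(a[0,1],a[0,0])).round(1),"ext",(q[1]-q[0]).round(4),"mid",mid.round(4))
    if h.sum()>100:
        q=np.percentile(u[h],[2,98],axis=0);print(" raised ext",(q[1]-q[0]).round(4),"mid",(q.mean(0)@a).round(4))
E
python3 - <<'E'
exec(open("look2.py").read())
go(.569,-.239,.15,178)
E
```

```text
comp [216.  95.] ang 3.3 ext [0.1357 0.0312] mid [ 0.4481 -0.2001]
comp [192. 198.] ang -0.4 ext [0.136  0.0328] mid [ 0.5677 -0.2373]
 raised ext [0.0513 0.0314] mid [ 0.5678 -0.2375]
total cm [-5.19 -8.02  8.11] rot [ 0.02 -0.02 -0.11] t 2.25 rows>= 2.0
```

Request:
apply_moves(
  moves=[
    {"wx":0,"wy":0,"wz":-1,"tx":-1.7,"ty":-2.64,"tz":2.7,"hand":6},
    {"wx":0,"wy":0,"wz":0,"tx":-1.7,"ty":-2.64,"tz":2.7,"hand":6},
    {"wx":0,"wy":0,"wz":0,"tx":-1.7,"ty":-2.64,"tz":2.7,"hand":6},
    {"wx":0,"wy":0,"wz":0,"tx":0,"ty":0,"tz":3,"hand":6},
    {"wx":0,"wy":0,"wz":0,"tx":0,"ty":0,"tz":3,"hand":6},
    {"wx":0,"wy":0,"wz":0,"tx":0,"ty":0,"tz":3,"hand":6},
    {"wx":0,"wy":0,"wz":0,"tx":0,"ty":0,"tz":2,"hand":6},
    {"wx":0,"wy":0,"wz":0,"tx":0,"ty":0,"tz":0,"hand":6},
  ],
)

```text
t: 2.92
position: [0.5666, -0.235, 0.035]
tcp_rot: [3.137, -0.006, 3.123]
ft_force: [-1.6, 0.2, -0.0]
width: 0.703
grasp_force: 0.0
```

```bash
python3 - <<'E'
from h import *
go(.568,-.238,.005,179)
E
```

```text
total cm [-0.17 -0.31  3.  ] rot [ 0.25 -0.36 -0.07] t 2.9167 rows>= 1.0
```

Request:
apply_moves(
  moves=[
    {"wx":0,"wy":0,"wz":0,"tx":0,"ty":0,"tz":0,"hand":6},
    {"wx":0,"wy":0,"wz":0,"tx":0,"ty":-0.1,"tz":1,"hand":6},
    {"wx":0,"wy":0,"wz":0,"tx":0,"ty":0,"tz":1,"hand":6},
    {"wx":0,"wy":0,"wz":0,"tx":0,"ty":0,"tz":0.8,"hand":6},
    {"wx":0,"wy":0,"wz":0,"tx":0,"ty":0,"tz":0,"hand":6},
  ],
)

```text
t: 3.33
position: [0.5687, -0.2378, 0.0106]
tcp_rot: [3.14, -0.002, 3.125]
ft_force: [-0.0, 0.5, -0.4]
width: 0.704
grasp_force: 0.0
```

Request:
apply_moves(
  moves=[
    {"wx":0,"wy":0,"wz":0,"tx":0,"ty":0,"tz":0.4,"hand":6},
    {"wx":0,"wy":0,"wz":0,"tx":0,"ty":0,"tz":0,"hand":6},
    {"wx":0,"wy":0,"wz":0,"tx":0,"ty":0,"tz":0,"hand":2},
    {"wx":0,"wy":0,"wz":0,"tx":0,"ty":0,"tz":0,"hand":2},
    {"wx":0,"wy":0,"wz":0,"tx":0,"ty":0,"tz":0,"hand":2},
    {"wx":0,"wy":0,"wz":0,"tx":0,"ty":0,"tz":0,"hand":2},
    {"wx":0,"wy":0,"wz":0,"tx":0,"ty":0,"tz":0,"hand":2},
    {"wx":0,"wy":0,"wz":0,"tx":0,"ty":0,"tz":0,"hand":2},
  ],
  squeeze=40,
)

```text
t: 4.0
position: [0.5699, -0.2387, 0.0089]
tcp_rot: [-3.141, 0.001, 3.125]
ft_force: [0.4, -0.3, 4.0]
width: 0.364
grasp_force: 41.6
```

Request:
apply_moves(
  moves=[
    {"wx":0,"wy":0,"wz":0,"tx":0,"ty":0,"tz":-1,"hand":2},
    {"wx":0,"wy":0,"wz":0,"tx":0,"ty":0,"tz":-3,"hand":2},
    {"wx":0,"wy":0,"wz":0,"tx":0,"ty":0,"tz":-3,"hand":2},
    {"wx":0,"wy":0,"wz":0,"tx":0,"ty":0,"tz":-3,"hand":2},
    {"wx":0,"wy":0,"wz":0,"tx":0,"ty":0,"tz":-3,"hand":2},
    {"wx":0,"wy":0,"wz":0,"tx":0,"ty":0,"tz":-3,"hand":2},
    {"wx":0,"wy":0,"wz":0,"tx":0,"ty":0,"tz":-3,"hand":2},
    {"wx":0,"wy":0,"wz":0,"tx":0,"ty":0,"tz":0,"hand":2},
  ],
)

```text
t: 4.67
position: [0.5713, -0.2396, 0.2057]
tcp_rot: [-3.137, 0.007, 3.125]
ft_force: [1.4, -0.1, 0.3]
width: 0.356
grasp_force: 41.0
```

```bash
python3 - <<'E'
from h import *
go(.541,.179,.2,179)
print(readout.observe()["ft_force"])
im,d,K,D,T=cam("wrist");P=cloud(d,K,D,T)
cv2.imwrite("pics/w3.png",im)
hsv=cv2.cvtColor(im,cv2.COLOR_BGR2HSV)
m=(hsv[...,1]<60)&(hsv[...,2]>140)&(abs(P[...,2]-.024)<.006)
n,l,st,c=cv2.connectedComponentsWithStats(m.astype(np.uint8));i=1+np.argmax(st[1:,4]);print(st[i])
yy,xx=np.where(l==i);print(cv2.minAreaRect(np.float32(onplane(np.c_[xx,yy],.024,K,D,T)[:,:2]*1000)))
E
```

```text
total cm [ 3.73 41.81  0.35] rot [-0.27  0.41  0.05] t 4.6667 rows>= 11.0
[ 1.42809179 -0.11592821  0.31950611]
[506 308   6  20  80]
((769.4390258789062, 73.99872589111328), (32.00908660888672, 6.576632022857666), 15.21975326538086)
```

Request:
apply_moves(
  moves=[
    {"wx":0,"wy":0,"wz":0,"tx":0.1,"ty":1.5,"tz":0,"hand":2},
    {"wx":0,"wy":0,"wz":0,"tx":0.3,"ty":3,"tz":0,"hand":2},
    {"wx":0,"wy":0,"wz":0,"tx":0.3,"ty":3.7,"tz":0,"hand":2},
    {"wx":0,"wy":0,"wz":0,"tx":0.3,"ty":3.7,"tz":0,"hand":2},
    {"wx":0,"wy":0,"wz":0,"tx":0.3,"ty":3.7,"tz":0,"hand":2},
    {"wx":0,"wy":0,"wz":0,"tx":0.3,"ty":3.7,"tz":0,"hand":2},
    {"wx":0,"wy":0,"wz":0,"tx":0.3,"ty":3.7,"tz":0,"hand":2},
    {"wx":0,"wy":0,"wz":0,"tx":0.3,"ty":3.7,"tz":0,"hand":2},
  ],
)

```text
t: 5.38
position: [0.5502, 0.0315, 0.1966]
tcp_rot: [3.141, -0.003, 3.125]
ft_force: [-0.5, -0.1, -0.3]
width: 0.365
grasp_force: 41.0
```

Request:
apply_moves(
  moves=[
    {"wx":0,"wy":0,"wz":0,"tx":0.3,"ty":3.7,"tz":0,"hand":2},
    {"wx":0,"wy":0,"wz":0,"tx":0.3,"ty":3.7,"tz":0,"hand":2},
    {"wx":0,"wy":0,"wz":0,"tx":0.3,"ty":3.7,"tz":0,"hand":2},
    {"wx":0,"wy":0,"wz":0,"tx":0.3,"ty":2.7,"tz":0,"hand":2},
    {"wx":0,"wy":0,"wz":0,"tx":0.2,"ty":1,"tz":0,"hand":2},
    {"wx":0,"wy":0,"wz":-4,"tx":0,"ty":0,"tz":0,"hand":2},
    {"wx":0,"wy":0,"wz":-6,"tx":0,"ty":0,"tz":0,"hand":2},
    {"wx":0,"wy":0,"wz":-7,"tx":0,"ty":0,"tz":0,"hand":2},
  ],
)

```text
t: 6.05
position: [0.5391, 0.1775, 0.1968]
tcp_rot: [3.141, -0.003, -2.856]
ft_force: [0.6, -0.1, -1.7]
width: 0.366
grasp_force: 41.0
```

Request:
apply_moves(
  moves=[
    {"wx":0,"wy":0,"wz":-7,"tx":0,"ty":0,"tz":0,"hand":2},
    {"wx":0,"wy":0,"wz":-7,"tx":0,"ty":0,"tz":0,"hand":2},
    {"wx":0,"wy":0,"wz":-7,"tx":0,"ty":0,"tz":0,"hand":2},
    {"wx":0,"wy":0,"wz":-7,"tx":0,"ty":0,"tz":0,"hand":2},
    {"wx":0,"wy":0,"wz":-7,"tx":0,"ty":0,"tz":0,"hand":2},
    {"wx":0,"wy":0,"wz":-7,"tx":0,"ty":0,"tz":0,"hand":2},
    {"wx":0,"wy":0,"wz":-7,"tx":0,"ty":0,"tz":0,"hand":2},
    {"wx":0,"wy":0,"wz":-5,"tx":0,"ty":0,"tz":0,"hand":2},
  ],
)

```text
t: 6.72
position: [0.5393, 0.1769, 0.1968]
tcp_rot: [3.139, -0.001, -1.913]
ft_force: [0.2, -0.3, -0.7]
width: 0.361
grasp_force: 41.0
```

Request:
apply_moves(
  moves=[
    {"wx":0,"wy":0,"wz":-5,"tx":0,"ty":0,"tz":0,"hand":2},
    {"wx":0,"wy":0,"wz":-2,"tx":0,"ty":0,"tz":0,"hand":2},
    {"wx":0,"wy":0,"wz":0,"tx":0,"ty":0,"tz":0,"hand":2},
    {"wx":0,"wy":0,"wz":0,"tx":0,"ty":0,"tz":0,"hand":2},
    {"wx":0,"wy":0,"wz":0,"tx":0,"ty":0,"tz":0,"hand":2},
  ],
)

```text
t: 7.13
position: [0.5399, 0.1771, 0.1976]
tcp_rot: [3.14, -0.0, -1.799]
ft_force: [-0.1, -0.1, -1.3]
width: 0.359
grasp_force: 41.0
```

```bash
python3 - <<'E'
from h import *
go(.541,.179,.11,257)
im,d,K,D,T=cam("top");P=cloud(d,K,D,T)
cv2.imwrite("pics/t2.png",cv2.resize(im[130:330,110:380],None,fx=2.8,fy=2.8))
im,d,K,D,T=cam("wrist");P=cloud(d,K,D,T)
cv2.imwrite("pics/w4.png",im)
E
```

```text
total cm [-0.22 -0.07  8.76] rot [ 0.06 -0.02 -0.05] t 7.1333 rows>= 3.0
```

View pics/w4.png

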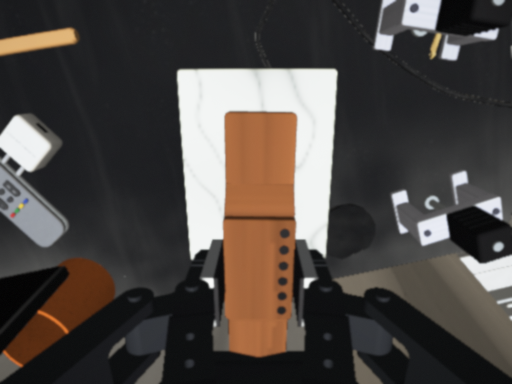

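The wrist view shows the bridge gripped, dots up, lined up along the plate's long side, with the plate at pixel columns 180–335. Lowering it now.

Request:
apply_moves(
  moves=[
    {"wx":0,"wy":0,"wz":0,"tx":-0.1,"ty":0,"tz":1.5,"hand":2},
    {"wx":0,"wy":0,"wz":0,"tx":-0.1,"ty":-0.1,"tz":3,"hand":2},
    {"wx":0,"wy":0,"wz":0,"tx":0,"ty":0,"tz":3,"hand":2},
    {"wx":0,"wy":0,"wz":0,"tx":0,"ty":0,"tz":3,"hand":2},
    {"wx":0,"wy":0,"wz":0,"tx":0,"ty":0,"tz":3,"hand":2},
    {"wx":0,"wy":0,"wz":0,"tx":0,"ty":0,"tz":1.5,"hand":2},
    {"wx":0,"wy":0,"wz":0,"tx":0,"ty":0,"tz":0,"hand":2},
    {"wx":0,"wy":0,"wz":0,"tx":0,"ty":0,"tz":0,"hand":2},
  ],
)

```text
t: 7.9
position: [0.5411, 0.1788, 0.0479]
tcp_rot: [3.14, -0.0, -1.797]
ft_force: [-0.9, -0.2, -0.4]
width: 0.363
grasp_force: 40.9
```

Request:
apply_moves(
  moves=[
    {"wx":0,"wy":0,"wz":0,"tx":0,"ty":0,"tz":0.5,"hand":2},
    {"wx":0,"wy":0,"wz":0,"tx":0,"ty":0,"tz":0.4,"hand":2},
    {"wx":0,"wy":0,"wz":0,"tx":0,"ty":0,"tz":0.2,"hand":2},
    {"wx":0,"wy":0,"wz":0,"tx":0,"ty":0,"tz":0.1,"hand":2},
    {"wx":0,"wy":0,"wz":0,"tx":0,"ty":0,"tz":0,"hand":2},
    {"wx":0,"wy":0,"wz":0,"tx":0,"ty":0,"tz":0,"hand":2},
  ],
)

```text
t: 8.4
position: [0.542, 0.1789, 0.0366]
tcp_rot: [-3.141, 0.0, -1.797]
ft_force: [-0.5, -0.3, -1.2]
width: 0.36
grasp_force: 40.9
```

Request:
apply_moves(
  moves=[
    {"wx":0,"wy":0,"wz":0,"tx":0,"ty":0,"tz":0.1,"hand":2},
    {"wx":0,"wy":0,"wz":0,"tx":0,"ty":0,"tz":0.1,"hand":2},
    {"wx":0,"wy":0,"wz":0,"tx":0,"ty":0,"tz":0.1,"hand":2},
    {"wx":0,"wy":0,"wz":0,"tx":0,"ty":0,"tz":0,"hand":2},
    {"wx":0,"wy":0,"wz":0,"tx":0,"ty":0,"tz":0,"hand":2},
  ],
)

```text
t: 8.82
position: [0.5417, 0.1789, 0.0332]
tcp_rot: [3.141, 0.0, -1.797]
ft_force: [-0.4, 0.1, -0.8]
width: 0.363
grasp_force: 40.9
```

Request:
apply_moves(
  moves=[
    {"wx":0,"wy":0,"wz":0,"tx":0,"ty":0,"tz":0.1,"hand":2},
    {"wx":0,"wy":0,"wz":0,"tx":0,"ty":0,"tz":0.1,"hand":2},
    {"wx":0,"wy":0,"wz":0,"tx":0,"ty":0,"tz":0,"hand":2},
    {"wx":0,"wy":0,"wz":0,"tx":0,"ty":0,"tz":0,"hand":2},
  ],
)

```text
t: 9.15
position: [0.542, 0.1789, 0.0329]
tcp_rot: [-3.141, 0.0, -1.797]
ft_force: [-6.9, -0.5, 13.3]
width: 0.365
grasp_force: 42.6
```

Contact on the plate. Releasing and rising.

Request:
apply_moves(
  moves=[
    {"wx":0,"wy":0,"wz":0,"tx":0,"ty":0,"tz":-0.1,"hand":2},
    {"wx":0,"wy":0,"wz":0,"tx":0,"ty":0,"tz":0,"hand":3.6},
    {"wx":0,"wy":0,"wz":0,"tx":0,"ty":0,"tz":0,"hand":6},
    {"wx":0,"wy":0,"wz":0,"tx":0,"ty":0,"tz":0,"hand":6},
    {"wx":0,"wy":0,"wz":0,"tx":0,"ty":0,"tz":0,"hand":6},
    {"wx":0,"wy":0,"wz":0,"tx":0,"ty":0,"tz":0,"hand":6},
    {"wx":0,"wy":0,"wz":0,"tx":0,"ty":0,"tz":0,"hand":6},
  ],
)

```text
t: 9.73
position: [0.5418, 0.1789, 0.0322]
tcp_rot: [3.141, 0.0, -1.797]
ft_force: [-0.6, 0.6, 0.6]
width: 0.702
grasp_force: 0.0
```

Request:
apply_moves(
  moves=[
    {"wx":0,"wy":0,"wz":0,"tx":0,"ty":0,"tz":-1,"hand":6},
    {"wx":0,"wy":0,"wz":0,"tx":0,"ty":0,"tz":-3,"hand":6},
    {"wx":0,"wy":0,"wz":0,"tx":0,"ty":0,"tz":-4,"hand":6},
    {"wx":0,"wy":0,"wz":0,"tx":0,"ty":0,"tz":-4,"hand":6},
    {"wx":0,"wy":0,"wz":0,"tx":0,"ty":0,"tz":-4,"hand":6},
    {"wx":0,"wy":0,"wz":0,"tx":0,"ty":0,"tz":-4,"hand":6},
    {"wx":0,"wy":0,"wz":0,"tx":0,"ty":0,"tz":-1,"hand":6},
    {"wx":0,"wy":0,"wz":0,"tx":0,"ty":0,"tz":0,"hand":6},
  ],
)

```text
t: 10.4
position: [0.5436, 0.1791, 0.2476]
tcp_rot: [-3.134, 0.002, -1.797]
ft_force: [0.9, -0.5, -0.4]
width: 0.703
grasp_force: 0.0
```

```bash
cat > fin.py <<'E'
from h import *
im,d,K,D,T=cam("wrist"); P=cloud(d,K,D,T); X=P[...,:2]; Z=P[...,2]
near=np.hypot(X[...,0]-.541,X[...,1]-.179)<.14
hsv=cv2.cvtColor(im,cv2.COLOR_BGR2HSV)
wood=(hsv[...,1]>90)&(hsv[...,2]>60)&(hsv[...,0]<20)&near
w=(hsv[...,1]<60)&(hsv[...,2]>140)&near
def rect(m,z,lab):
    n,l,st,c=cv2.connectedComponentsWithStats(m.astype(np.uint8)); i=1+np.argmax(st[1:,4])
    yy,xx=np.where(l==i); print(lab,st[i,:4],np.round(cv2.minAreaRect(np.float32(onplane(np.c_[xx,yy],z,K,D,T)[:,:2]*1000))[0:1],1),np.array(cv2.minAreaRect(np.float32(onplane(np.c_[xx,yy],z,K,D,T)[:,:2]*1000))[1]).round(1),cv2.minAreaRect(np.float32(onplane(np.c_[xx,yy],z,K,D,T)[:,:2]*1000))[2])
rect(wood&(Z>.043)&(Z<.053),.048,"raised")
rect(wood&(Z<.053)&(Z>.031),.034,"bridge(z34)")
rect(((w)|wood)&(Z<.055)&(Z>.018),.024,"plate")
print("heights",np.nanmedian(Z[wood&(Z>.043)]),np.nanmedian(Z[wood&(Z<.04)]),np.nanmedian(Z[w&(abs(Z-.024)<.01)]))
E
python3 fin.py; python3 - <<'E'
import sys; sys.path.insert(0,".")
from h import *
im,d,K,D,T=cam("top");P=cloud(d,K,D,T)
cv2.imwrite("pics/t3.png",cv2.resize(im[130:330,110:380],None,fx=2.8,fy=2.8))
hsv=cv2.cvtColor(im,cv2.COLOR_BGR2HSV);m=np.zeros(im.shape[:2],bool);m[200:275,235:300]=1
t=m&(P[...,2]>.095)&(P[...,2]<.13)
yy,xx=np.where(t);g=onplane(np.c_[xx,yy],.112,K,D,T);print("grip",t.sum(),np.median(g,0),cv2.minAreaRect(np.float32(g[:,:2]*1000)))
t=m&(hsv[...,1]<60)&(hsv[...,2]>120)&(abs(P[...,2]-.062)<.008)
yy,xx=np.where(t);g=onplane(np.c_[xx,yy],.062,K,D,T);print("bar",t.sum(),cv2.minAreaRect(np.float32(g[:,:2]*1000)))
go(.465,-.034,.23,257)
E
```

```text
raised [247 138  29  51] [[540.8 178.2]] [55.9 29.9] 75.6708984375
bridge(z34) [247  99  30 120] [[541.  179.2]] [136.9  31.1] 75.6708984375
plate [193  68 138 170] [[540.2 178.3]] [198.  149.2] 77.23580932617188
heights 0.047415874594321256 0.03359990967997009 0.023399547382203068
grip 184 [ 0.4669036  -0.03209249  0.112     ] ((467.496337890625, -32.299346923828125), (30.78548240661621, 30.363983154296875), 7.883978843688965)
bar 227 ((468.005126953125, -32.711029052734375), (26.169254302978516, 81.6004409790039), 7.997455596923828)
total cm [22.47  2.73  1.26] rot [-0.05  0.02  0.04] t 10.5 rows>= 6.0
```

The bridge is within 1 mm of the plate's middle. The gauge is at (0.4675, -0.0325) with its own x at 8°. Going to it.

Request:
apply_moves(
  moves=[
    {"wx":0,"wy":0,"wz":0,"tx":2,"ty":0.36,"tz":0,"hand":6},
    {"wx":0,"wy":0,"wz":0,"tx":3.5,"ty":0.36,"tz":0,"hand":6},
    {"wx":0,"wy":0,"wz":0,"tx":4,"ty":0.36,"tz":0,"hand":6},
    {"wx":0,"wy":0,"wz":0,"tx":4,"ty":0.36,"tz":0,"hand":6},
    {"wx":0,"wy":0,"wz":0,"tx":4,"ty":0.36,"tz":0,"hand":6},
    {"wx":0,"wy":0,"wz":0,"tx":3,"ty":0.36,"tz":0,"hand":6},
    {"wx":0,"wy":0,"wz":0,"tx":1.77,"ty":0.36,"tz":0,"hand":6},
    {"wx":0,"wy":0,"wz":4,"tx":0,"ty":0,"tz":0,"hand":6},
  ],
)

```text
t: 11.17
position: [0.4655, -0.0351, 0.2404]
tcp_rot: [3.139, -0.001, -1.869]
ft_force: [0.4, 1.7, -0.3]
width: 0.704
grasp_force: 0.0
```

Request:
apply_moves(
  moves=[
    {"wx":0,"wy":0,"wz":7,"tx":0,"ty":0,"tz":0,"hand":6},
    {"wx":0,"wy":0,"wz":7,"tx":0,"ty":0,"tz":0,"hand":6},
    {"wx":0,"wy":0,"wz":7,"tx":0,"ty":0,"tz":0,"hand":6},
    {"wx":0,"wy":0,"wz":7,"tx":0,"ty":0,"tz":0,"hand":6},
    {"wx":0,"wy":0,"wz":7,"tx":0,"ty":0,"tz":0,"hand":6},
    {"wx":0,"wy":0,"wz":7,"tx":0,"ty":0,"tz":0,"hand":6},
    {"wx":0,"wy":0,"wz":7,"tx":0,"ty":0,"tz":0,"hand":6},
    {"wx":0,"wy":0,"wz":7,"tx":0,"ty":0,"tz":0,"hand":6},
  ],
)

```text
t: 11.83
position: [0.4665, -0.0322, 0.2403]
tcp_rot: [3.14, -0.002, -2.85]
ft_force: [-0.5, -0.6, 0.4]
width: 0.704
grasp_force: 0.0
```

Request:
apply_moves(
  moves=[
    {"wx":0,"wy":0,"wz":6,"tx":0,"ty":0,"tz":0,"hand":6},
    {"wx":0,"wy":0,"wz":3,"tx":0,"ty":0,"tz":0,"hand":6},
    {"wx":0,"wy":0,"wz":0,"tx":0,"ty":0,"tz":0,"hand":6},
    {"wx":0,"wy":0,"wz":0,"tx":0,"ty":0,"tz":0,"hand":6},
    {"wx":0,"wy":0,"wz":0,"tx":0,"ty":0,"tz":0,"hand":6},
  ],
)

```text
t: 12.25
position: [0.4669, -0.0323, 0.2414]
tcp_rot: [3.141, -0.001, -2.999]
ft_force: [0.4, 0.2, 0.3]
width: 0.703
grasp_force: 0.0
```

```bash
python3 - <<'E'
from h import *
go(.4675,-.0325,.078,188)
im,d,K,D,T=cam("wrist"); P=cloud(d,K,D,T);Z=P[...,2]
near=np.hypot(P[...,0]-.4675,P[...,1]+.0325)<.06
t=near&(Z>.1)&(Z<.118); yy,xx=np.where(t)
if len(yy): g=onplane(np.c_[xx,yy],.112,K,D,T);print("grip",t.sum(),cv2.minAreaRect(np.float32(g[:,:2]*1000)))
hsv=cv2.cvtColor(im,cv2.COLOR_BGR2HSV)
t=near&(hsv[...,1]<60)&(hsv[...,2]>120)&(abs(Z-.062)<.008);yy,xx=np.where(t)
if len(yy): g=onplane(np.c_[xx,yy],.062,K,D,T);print("bar",t.sum(),cv2.minAreaRect(np.float32(g[:,:2]*1000)))
cv2.imwrite("pics/w5.png",im)
E
```

```text
total cm [-0.08 -0.04 16.34] rot [ 0.04 -0.07  0.16] t 12.25 rows>= 4.0
grip 1147 ((466.264404296875, -32.49816131591797), (31.90475082397461, 29.614500045776367), 8.148680686950684)
bar 1136 ((467.1672668457031, -32.36732864379883), (25.317386627197266, 81.40567016601562), 8.150300025939941)
```

View pics/w5.png

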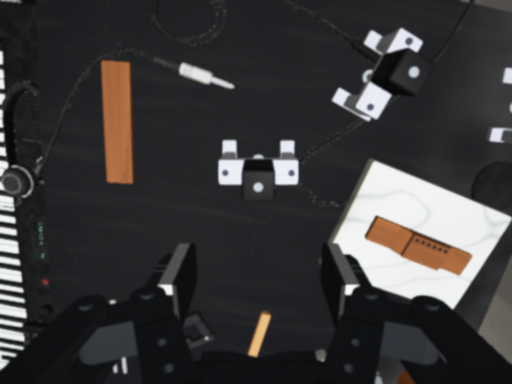

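The wrist view shows the gauge square to the fingers at (258,180), the blank untouched at (117,120), and the bridge flat on the plate at (418,245). Descending.

Request:
apply_moves(
  moves=[
    {"wx":0,"wy":0,"wz":0,"tx":0,"ty":0,"tz":2,"hand":6},
    {"wx":0,"wy":0,"wz":0,"tx":0,"ty":0,"tz":3.5,"hand":6},
    {"wx":0,"wy":0,"wz":0,"tx":0,"ty":0,"tz":3.5,"hand":6},
    {"wx":0,"wy":0,"wz":0,"tx":0,"ty":0,"tz":3,"hand":6},
    {"wx":0,"wy":0,"wz":0,"tx":0,"ty":0,"tz":2,"hand":6},
    {"wx":0,"wy":0,"wz":0,"tx":0,"ty":0,"tz":1.5,"hand":6},
    {"wx":0,"wy":0,"wz":0,"tx":0,"ty":0,"tz":0.5,"hand":6},
    {"wx":0,"wy":0,"wz":0,"tx":0,"ty":0,"tz":0,"hand":6},
  ],
)

```text
t: 12.97
position: [0.4663, -0.0321, 0.081]
tcp_rot: [3.14, -0.002, -3.0]
ft_force: [-0.5, 0.3, -0.6]
width: 0.704
grasp_force: 0.0
```

Request:
apply_moves(
  moves=[
    {"wx":0,"wy":0,"wz":0,"tx":0,"ty":0,"tz":0,"hand":6},
    {"wx":0,"wy":0,"wz":0,"tx":0,"ty":0,"tz":0,"hand":2},
    {"wx":0,"wy":0,"wz":0,"tx":0,"ty":0,"tz":0,"hand":2},
    {"wx":0,"wy":0,"wz":0,"tx":0,"ty":0,"tz":0,"hand":2},
    {"wx":0,"wy":0,"wz":0,"tx":0,"ty":0,"tz":0,"hand":2},
    {"wx":0,"wy":0,"wz":0,"tx":0,"ty":0,"tz":0,"hand":2},
    {"wx":0,"wy":0,"wz":0,"tx":0,"ty":0,"tz":0,"hand":2},
  ],
  squeeze=40,
)

```text
t: 13.55
position: [0.4681, -0.0326, 0.0835]
tcp_rot: [-3.141, 0.002, -3.001]
ft_force: [-1.1, 1.6, 6.5]
width: 0.346
grasp_force: 40.3
```

Request:
apply_moves(
  moves=[
    {"wx":0,"wy":0,"wz":0,"tx":0,"ty":0,"tz":-0.5,"hand":2},
    {"wx":0,"wy":0,"wz":0,"tx":0,"ty":0,"tz":-1.5,"hand":2},
    {"wx":0,"wy":0,"wz":0,"tx":0,"ty":0,"tz":-3,"hand":2},
    {"wx":0,"wy":0,"wz":0,"tx":0,"ty":0,"tz":-3,"hand":2},
    {"wx":0,"wy":0,"wz":0,"tx":0,"ty":0,"tz":-2,"hand":2},
    {"wx":0,"wy":0,"wz":0,"tx":0,"ty":0,"tz":-1,"hand":2},
    {"wx":0,"wy":0,"wz":0,"tx":0,"ty":0,"tz":0,"hand":2},
    {"wx":0,"wy":0,"wz":0,"tx":0,"ty":0,"tz":0,"hand":2},
  ],
)

```text
t: 14.22
position: [0.4672, -0.0325, 0.1915]
tcp_rot: [3.141, -0.001, -3.001]
ft_force: [-0.1, -0.3, -5.2]
width: 0.342
grasp_force: 40.6
```

```bash
python3 - <<'E'
from h import *
s=readout.observe();print(s["position"],s["width"],s["ft_force"])
go(.541,.1785,.19,188)
E
```

```text
[ 0.46717738 -0.03245499  0.19152146] 0.34150402272941005 [-0.09035996 -0.28185827 -5.23052587]
total cm [-10.26  19.86   0.15] rot [ 0.02 -0.03  0.04] t 14.2167 rows>= 5.0
```

Request:
apply_moves(
  moves=[
    {"wx":0,"wy":0,"wz":0,"tx":-0.92,"ty":1.79,"tz":0,"hand":2},
    {"wx":0,"wy":0,"wz":0,"tx":-1.64,"ty":3.18,"tz":0,"hand":2},
    {"wx":0,"wy":0,"wz":0,"tx":-1.85,"ty":3.57,"tz":0,"hand":2},
    {"wx":0,"wy":0,"wz":0,"tx":-1.85,"ty":3.57,"tz":0,"hand":2},
    {"wx":0,"wy":0,"wz":0,"tx":-1.85,"ty":3.57,"tz":0,"hand":2},
    {"wx":0,"wy":0,"wz":0,"tx":-1.44,"ty":2.78,"tz":0,"hand":2},
    {"wx":0,"wy":0,"wz":0,"tx":-0.71,"ty":1.4,"tz":0,"hand":2},
    {"wx":0,"wy":0,"wz":-4,"tx":0,"ty":0,"tz":0,"hand":2},
  ],
)

```text
t: 14.88
position: [0.5403, 0.1817, 0.1892]
tcp_rot: [3.14, -0.004, -2.929]
ft_force: [1.0, 0.0, -4.1]
width: 0.347
grasp_force: 41.2
```

Request:
apply_moves(
  moves=[
    {"wx":0,"wy":0,"wz":-7,"tx":0,"ty":0,"tz":0,"hand":2},
    {"wx":0,"wy":0,"wz":-7,"tx":0,"ty":0,"tz":0,"hand":2},
    {"wx":0,"wy":0,"wz":-7,"tx":0,"ty":0,"tz":0,"hand":2},
    {"wx":0,"wy":0,"wz":-7,"tx":0,"ty":0,"tz":0,"hand":2},
    {"wx":0,"wy":0,"wz":-7,"tx":0,"ty":0,"tz":0,"hand":2},
    {"wx":0,"wy":0,"wz":-7,"tx":0,"ty":0,"tz":0,"hand":2},
    {"wx":0,"wy":0,"wz":-7,"tx":0,"ty":0,"tz":0,"hand":2},
    {"wx":0,"wy":0,"wz":-7,"tx":0,"ty":0,"tz":0,"hand":2},
  ],
)

```text
t: 15.55
position: [0.5399, 0.1784, 0.1896]
tcp_rot: [3.138, -0.002, -1.948]
ft_force: [-0.6, 1.1, -3.9]
width: 0.345
grasp_force: 41.2
```

Request:
apply_moves(
  moves=[
    {"wx":0,"wy":0,"wz":-6,"tx":0,"ty":0,"tz":0,"hand":2},
    {"wx":0,"wy":0,"wz":-3,"tx":0,"ty":0,"tz":0,"hand":2},
    {"wx":0,"wy":0,"wz":0,"tx":0,"ty":0,"tz":0,"hand":2},
    {"wx":0,"wy":0,"wz":0,"tx":0,"ty":0,"tz":0,"hand":2},
    {"wx":0,"wy":0,"wz":0,"tx":0,"ty":0,"tz":0,"hand":2},
  ],
)

```text
t: 15.97
position: [0.5406, 0.1785, 0.1911]
tcp_rot: [3.14, -0.0, -1.799]
ft_force: [0.6, -0.0, -4.5]
width: 0.344
grasp_force: 41.2
```

```bash
python3 - <<'E'
from h import *
go(.541,.1785,.108,257)
im,d,K,D,T=cam("wrist");a=im
im,d,K,D,T=cam("scene"); b=cv2.resize(im[90:240,210:360],(400,400),interpolation=2)
cv2.imwrite("pics/w6.png",np.hstack([cv2.resize(a[:,60:450],(394,384))[:, :],b[:384]]))
E
```

```text
total cm [-0.02 -0.06  8.31] rot [ 0.1  -0.03 -0.08] t 15.9667 rows>= 3.0
```

View pics/w6.png

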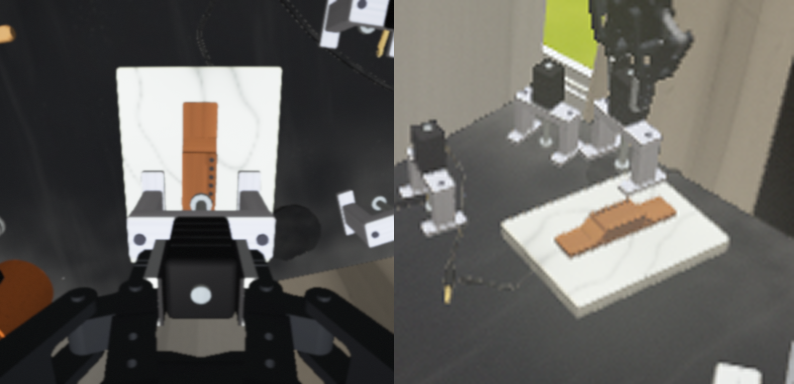

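The left half shows the gauge held level, with the bridge at (200,155) running centrally between its legs. In the right half it hangs over the raised middle. Lowering it.

Request:
apply_moves(
  moves=[
    {"wx":0,"wy":0,"wz":0,"tx":0,"ty":0,"tz":1,"hand":2},
    {"wx":0,"wy":0,"wz":0,"tx":0,"ty":0,"tz":1.5,"hand":2},
    {"wx":0,"wy":0,"wz":0,"tx":0,"ty":0,"tz":1.5,"hand":2},
    {"wx":0,"wy":0,"wz":0,"tx":0,"ty":0,"tz":1,"hand":2},
    {"wx":0,"wy":0,"wz":0,"tx":0,"ty":0,"tz":1,"hand":2},
    {"wx":0,"wy":0,"wz":0,"tx":0,"ty":0,"tz":0.8,"hand":2},
    {"wx":0,"wy":0,"wz":0,"tx":0,"ty":0,"tz":0,"hand":2},
    {"wx":0,"wy":0,"wz":0,"tx":0,"ty":0,"tz":0,"hand":2},
  ],
)

```text
t: 16.73
position: [0.541, 0.1785, 0.1242]
tcp_rot: [3.141, -0.0, -1.797]
ft_force: [-0.5, 0.6, -2.4]
width: 0.346
grasp_force: 41.3
```

Request:
apply_moves(
  moves=[
    {"wx":0,"wy":0,"wz":0,"tx":0,"ty":0,"tz":0.4,"hand":2},
    {"wx":0,"wy":0,"wz":0,"tx":0,"ty":0,"tz":0.3,"hand":2},
    {"wx":0,"wy":0,"wz":0,"tx":0,"ty":0,"tz":0.2,"hand":2},
    {"wx":0,"wy":0,"wz":0,"tx":0,"ty":0,"tz":0,"hand":2},
    {"wx":0,"wy":0,"wz":0,"tx":0,"ty":0,"tz":0,"hand":2},
  ],
)

```text
t: 17.15
position: [0.5412, 0.1785, 0.1154]
tcp_rot: [-3.141, 0.0, -1.797]
ft_force: [0.3, 0.1, -3.0]
width: 0.342
grasp_force: 41.4
```

Request:
apply_moves(
  moves=[
    {"wx":0,"wy":0,"wz":0,"tx":0,"ty":0,"tz":0.2,"hand":2},
    {"wx":0,"wy":0,"wz":0,"tx":0,"ty":0,"tz":0.2,"hand":2},
    {"wx":0,"wy":0,"wz":0,"tx":0,"ty":0,"tz":0.1,"hand":2},
    {"wx":0,"wy":0,"wz":0,"tx":0,"ty":0,"tz":0,"hand":2},
    {"wx":0,"wy":0,"wz":0,"tx":0,"ty":0,"tz":0,"hand":2},
  ],
)

```text
t: 17.57
position: [0.5411, 0.1785, 0.1102]
tcp_rot: [3.141, 0.0, -1.797]
ft_force: [-0.7, 0.5, -2.1]
width: 0.343
grasp_force: 41.4
```

Request:
apply_moves(
  moves=[
    {"wx":0,"wy":0,"wz":0,"tx":0,"ty":0,"tz":0.1,"hand":2},
    {"wx":0,"wy":0,"wz":0,"tx":0,"ty":0,"tz":0,"hand":2},
    {"wx":0,"wy":0,"wz":0,"tx":0,"ty":0,"tz":0,"hand":2},
  ],
)

```text
t: 17.82
position: [0.5411, 0.1785, 0.1093]
tcp_rot: [3.142, 0.0, -1.797]
ft_force: [-0.4, -0.5, -2.5]
width: 0.345
grasp_force: 41.4
```

Request:
apply_moves(
  moves=[
    {"wx":0,"wy":0,"wz":0,"tx":0,"ty":0,"tz":0.1,"hand":2},
    {"wx":0,"wy":0,"wz":0,"tx":0,"ty":0,"tz":0,"hand":2},
    {"wx":0,"wy":0,"wz":0,"tx":0,"ty":0,"tz":0,"hand":2},
  ],
)

```text
t: 18.07
position: [0.5411, 0.1785, 0.1083]
tcp_rot: [3.142, 0.0, -1.797]
ft_force: [-0.6, -0.2, -2.1]
width: 0.343
grasp_force: 41.4
```

Request:
apply_moves(
  moves=[
    {"wx":0,"wy":0,"wz":0,"tx":0,"ty":0,"tz":0.1,"hand":2},
    {"wx":0,"wy":0,"wz":0,"tx":0,"ty":0,"tz":0,"hand":2},
    {"wx":0,"wy":0,"wz":0,"tx":0,"ty":0,"tz":0,"hand":2},
  ],
)

```text
t: 18.32
position: [0.5412, 0.1785, 0.1077]
tcp_rot: [-3.141, 0.0, -1.797]
ft_force: [-1.9, -0.8, 2.3]
width: 0.342
grasp_force: 41.9
```

Contact. Opening gently and rising.

Request:
apply_moves(
  moves=[
    {"wx":0,"wy":0,"wz":0,"tx":0,"ty":0,"tz":0,"hand":3.2},
    {"wx":0,"wy":0,"wz":0,"tx":0,"ty":0,"tz":0,"hand":3.6},
    {"wx":0,"wy":0,"wz":0,"tx":0,"ty":0,"tz":0,"hand":5},
    {"wx":0,"wy":0,"wz":0,"tx":0,"ty":0,"tz":0,"hand":6},
    {"wx":0,"wy":0,"wz":0,"tx":0,"ty":0,"tz":0,"hand":6},
    {"wx":0,"wy":0,"wz":0,"tx":0,"ty":0,"tz":0,"hand":6},
    {"wx":0,"wy":0,"wz":0,"tx":0,"ty":0,"tz":0,"hand":6},
  ],
)

```text
t: 18.9
position: [0.5411, 0.1785, 0.1073]
tcp_rot: [-3.142, 0.0, -1.797]
ft_force: [0.1, -0.4, -0.1]
width: 0.703
grasp_force: 0.0
```

Request:
apply_moves(
  moves=[
    {"wx":0,"wy":0,"wz":0,"tx":0,"ty":0,"tz":-0.5,"hand":6},
    {"wx":0,"wy":0,"wz":0,"tx":0,"ty":0,"tz":-1,"hand":6},
    {"wx":0,"wy":0,"wz":0,"tx":0,"ty":0,"tz":-2,"hand":6},
    {"wx":0,"wy":0,"wz":0,"tx":0,"ty":0,"tz":-3,"hand":6},
    {"wx":0,"wy":0,"wz":0,"tx":0,"ty":0,"tz":-3,"hand":6},
    {"wx":0,"wy":0,"wz":0,"tx":0,"ty":0,"tz":-3,"hand":6},
    {"wx":0,"wy":0,"wz":0,"tx":0,"ty":0,"tz":0,"hand":6},
    {"wx":0,"wy":0,"wz":0,"tx":0,"ty":0,"tz":0,"hand":6},
  ],
)

```text
t: 19.57
position: [0.5424, 0.1786, 0.2354]
tcp_rot: [-3.137, 0.002, -1.797]
ft_force: [-0.0, 0.8, -0.6]
width: 0.707
grasp_force: 0.0
```

```bash
python3 - <<'E'
from h import *
s=readout.observe();print(s["position"],s["ft_force"],s["t"])
im,d,K,D,T=cam("wrist");a=im;P=cloud(d,K,D,T);Z=P[...,2]
near=np.hypot(P[...,0]-.541,P[...,1]-.1785)<.06
hsv=cv2.cvtColor(im,cv2.COLOR_BGR2HSV)
for lab,t,z in(("bar",near&(hsv[...,2]>110)&(abs(Z-.086)<.006),.086),("griptop",near&(abs(Z-.136)<.006),.136)):
    yy,xx=np.where(t);p=P[t]
    if len(yy):
        g=onplane(np.c_[xx,yy],z,K,D,T);A=np.c_[p[:,:2]-p[:,:2].mean(0),np.ones(len(p))];c=np.linalg.lstsq(A,p[:,2],rcond=None)[0]
        print(lab,t.sum(),cv2.minAreaRect(np.float32(g[:,:2]*1000)),"z",np.median(p[:,2]),"tilt deg",np.degrees(c[:2]).round(2))
t=near&(Z>.15)&(Z<.18);print("stem top",t.sum(),np.median(Z[t]) if t.any() else None)
im,d,K,D,T=cam("scene"); b=cv2.resize(im[90:240,210:360],(400,400),interpolation=2)
cv2.imwrite("pics/w7.png",np.hstack([cv2.resize(a[:,60:450],(394,384)),b[:384]]))
E
```

```text
[0.54238898 0.17864577 0.23543583] [-0.04277599  0.75470078 -0.59262363] 19.5667
bar 1352 ((539.7101440429688, 178.77281188964844), (26.119529724121094, 81.31352996826172), 77.12150573730469) z 0.08531697660809426 tilt deg [0.29 1.3 ]
griptop 1163 ((539.8720092773438, 178.93624877929688), (29.758378982543945, 29.319076538085938), 77.11520385742188) z 0.13521671155241974 tilt deg [0.27 1.13]
stem top 152 0.16088803316189615
```

View pics/w7.png

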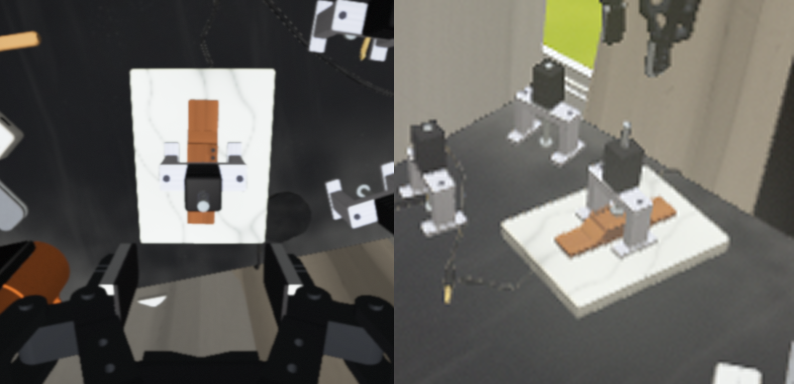

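The view shows the gauge astride the bridge and level, with its stem risen about 26 mm, which is 2 mm plus 24 mm. The arm is clear.

```bash
python3 -c "
from workcell import job; print(job.sign_off())"
```

```text
the job is handed in; nothing more can be done
None
```

The job is handed in: the raised-middle bridge lies right way up within about 1 mm of the plate's middle, and the rightmost gauge stands astride it with its stem showing about 24 mm, done in roughly 20 s.

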